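# Turn the calendar leaf on the hall table

## Robot

A 6-joint arm with a two-finger parallel gripper is mounted at the origin on the work surface. World frame = base frame: x ahead of the robot, y to its left, z up, the work surface at z = 0. Lengths are in mm, angles in degrees, forces in N, time in s.
With the tool pointing down it reaches from about 250 to 850 mm from the base axis. Payload 12.5 kg.
Tool frame: the origin (TCP) lies midway between the tips of the shut fingers; the grasp point (between the pads) lies 19 mm behind it (manip.tcp_to_grasp is the distance from the TCP to the grasp point, in mm); z points along the fingers, y is the line along which they close (so a half turn about z gives the same grasp; the last joint's range is limited). The gripper opens to 93 mm and grips with 3 to 60 N. Pads are 15 mm wide; open, the fingers measure 128 mm over their backs; the gripper's body (75 mm by 188 mm) begins 65 mm behind the grasp point.
Start: joints at [71.184, 20.094, 94.641, -0, 65.266, -4.847], TCP at [132.734, 533.728, 218.633] pointing down, gripper open.
Joint ranges: [-157.81, 157.81], [-45, 120.19], [0.68, 151.7], [-89.99, 269.99], [4.06, 180], [-164.3, 164.3]. Speed limits (degrees/s): [127.2, 127.2, 159.86, 180, 180, 180].

## Interface

Orientations are given as [roll, pitch, yaw] about the fixed x, y, z axes, in that order (R = Rz(yaw) Ry(pitch) Rx(roll)).
In Python, from plant import manip, snapshot, sign_off gives the robot as it stands. The module is installed in compiled form; this text tells all that it offers.
- The arm moves only by the tool arm_command, never from a script. Its argument "increments" is a list of rows, each a list of 7 numbers: the shift along the tool's x, y, z in mm, then the turn, a rotation vector about the tool's x, y, z in degrees, then the finger opening in mm, from 0 to 93. In form: [[x, y, z, wx, wy, wz, jaw], ...]. A call has 1 to 20 rows; each row shifts and turns the commanded pose from where the row before left it, along the tool's axes as they then stand; what a row does not reach is not made up. A row lasts 1/8 s, in which the tool goes at most 62.5 mm and 10.7 degrees, less where a joint would pass 70% of its speed; a pose out of reach is approached as far as the arm can. A call is refused whole if a number of a shift passes 62.5 or a number of a turn 10.7, either way. A call with a gripper value outside its range is refused whole. The fingers move at their own pace and stop on an object; "squeeze" is the grip in N (left out, the last holds). Time passes only in rows, so rows that do not move let the fingers close. It gives the time, the measured TCP pose, the force, the opening and the grip force at its end, in the units of the state.
- manip.get_obs(): the state, without advancing time (a new reading comes with each control period).
- snapshot(name): name is "scene" or "top"; returns a dict with "color" (384x512x3 uint8, red, green, blue), "z_map" (384x512 float32, mm along the optical axis (not along the pixel's ray), 0 where there is no reading), "mtx" (3x3 intrinsics, pixels), "T" (4x4, takes a point from camera to world coordinates). Camera axes: x right, y down, z forward; pixel columns grow to the right and rows downward; lengths in mm; the calibration is good to about 2 mm. A picture is of the moment at which its call begins.
- sign_off(): hands the job in; it is judged then, once.
The state is a dict: "time": time; "joint_pos": joint angles; "joint_velocities": joint speeds; "joint_efforts": joint torques, N m; "eef_pos": TCP position; "tcp_rot": TCP orientation; "force": force on the tool from outside, world axes, zero at the start; "moment": the same for the moment, N m; "finger_gap": finger opening in mm; "grasp_force": force on a finger pad.
Only numpy, scipy, OpenCV 4.12 (cv2) and the standard library are available. Lean on these libraries where they do the work, as an engineer would, in place of code of your own. Each camera call takes 0.05 s, during which the arm holds its last target. There are 200 camera calls.

## Task

A round tin has been left on the far page of the larger ring-bound calendar. Using only fingertips, first slide the tin off the calendar until it stands on the bare table, without lifting or tipping it; then turn the calendar's raised stiff leaf over the rings and press it down until it lies flat on the other side. Push the leaf, do not pinch it, and leave the smaller notebook with its raised leaf and all the other things as they are.

Things in the scene. Friction and masses are not known exactly. Their poses are not given: they have to be found in the camera images.
- calendar: The larger of two open ring-bound books, fixed to the table. Cardboard base 270 x 190 mm with a white page stack each side of a ring spine; page tops are 10 mm above the table, rings up to 26 mm. Origin: centre of the underside, below the spine. y axis along the spine; -x: near side, where the raised leaf starts; +x: far side, where the tin lies and the leaf must come to rest.
- calendar_leaf (a joint): Leaf angle (rad): 0 flat on the near page, pi/2 upright, pi flat on the far page (end stop). Starts at 0.6 to 1.1. Axis along the calendar's y, 12.5 mm above the table, over its origin. Leaf 170 mm along the spine, free edge 125 mm from the axis, 5 mm thick (2 mm board, a 1.5 mm sheet on each face). Stiff hinge, 0.1 N m: it stays where left, does not fall; 1 to 2 N at the edge turns it.
- calendar_edge (a point): Middle of the free edge of the calendar's leaf, 125 mm from the hinge axis.
- tin_center (a point): Centre (half-way up) of a round flat metal polish tin, 74 mm in diameter, 26 mm high, about 110 g, loose, standing on the calendar's far page: this point is 23 mm above the table there, 13 mm once on the table. There is free table for it past the end of the calendar that is away from the notebook.
- notebook: The smaller ring-bound book, fixed to the table, beside the calendar (left or right of it): base 180 x 120 mm, same build. To be left alone. Origin and axes as for the calendar.
- notebook_edge (a point): Middle of the free edge of the notebook's own raised leaf (100 mm wide, 80 mm from its hinge axis). Must stay as it is.
- padlock: Brass padlock lying flat, body 45 x 42 x 20 mm, loose, a bystander. Origin at its underside.
- keys: Small key bunch with a black fob, about 100 x 30 x 10 mm, lying flat, loose, a bystander. Origin at its underside.
- brush: Wooden shoe brush 150 x 45 x 40 mm, loose, a bystander. Origin at its underside.
- case: Black spectacle case 160 x 62 x 42 mm, loose, a bystander. Origin at its underside.
- keybowl: White ceramic bowl, 120 mm across, 45 mm high, loose, a bystander. Origin at its underside.
- spray: Upright spray can, 48 mm across, 120 mm high, loose, a bystander. Origin at its underside.
Not all that is in view belongs to the job. Of the things shaped like the part that bears tin_center, the aluminium one is meant.

How it is judged (in metres and radians):
On the way, in this order (a step that is already met when the one before it is completed fails the run):
1. the tin stands on the table, off the calendar, while the leaf is still on its starting side (height (world z) of tin_center between 0.009 and 0.016 m and angle between tin_center's own z axis and vertical below 0.1 rad and value of joint calendar_leaf below 1.6 rad), for 0.2 s.
2. the leaf lies flat on the other side (value of joint calendar_leaf above 3.04 rad), for 0.2 s.
At the end, for the whole second after the job is handed in: The tin stands upright (within 0.1 rad) on the bare table, its centre 9 to 16 mm above it, and the calendar's leaf lies flat on the far side (joint above 3.04 rad) (height (world z) of tin_center between 0.009 and 0.016 m and angle between tin_center's own z axis and vertical below 0.1 rad and value of joint calendar_leaf above 3.04 rad); the robot touches nothing.
It fails at once if the tin is lifted (centre more than 45 mm above the table) or tipped over (height (world z) of tin_center above 0.045 m or angle between tin_center's own z axis and vertical above 0.5 rad).
It fails at once if the leaf is pinched: fingers press on both its faces at once with more than 3 N (contact force between the fingers and calendar_leaf_c1 above 3 N and contact force between the fingers and calendar_leaf_c2 above 3 N).
It fails at once if the notebook's leaf is moved by more than 15 mm (distance of notebook_edge from where it was at the start of the episode above 0.015 m).
It fails at once if a bystander is moved by more than 25 mm (distance of any of padlock, keys, brush, case, keybowl, spray from where it was at the start of the episode above 0.025 m).
It also fails if it takes over 64 s, if anything falls off the work surface, if the arm or the gripper's body presses on something with over 40 N, if the wrist force passes 120 N, or if a joint passes its speed limit or range.

## Working session

There is one attempt and no reset: what is moved stays moved. The work goes in short steps, Python scripts to look and compute and a tool call to move; the robot and the scene stay as the last step left them, time stands still between calls to the robot, and variables do not carry over. Pictures are saved under pics/ and viewed, at most 10 in all, crops included, and the job is handed in when it is done.

Besides the shell and the picture viewer there is one more tool, called after "Call:" as name([rows], argument=value, ...), one row to a line, values as JSON. arm_command: Moves the arm, as the interface text tells. Its arguments: {"type":"object","properties":{"increments":{"type":"array"},"squeeze":{"type":"number"}},"required":["increments"]}

```bash
mkdir -p pics
cat > h.py <<'E'
import numpy as np, cv2, pickle
from plant import manip, snapshot, sign_off
def snap(n):
    s=snapshot(n); pickle.dump(s,open(n+'.pkl','wb')); return s
def load(n): return pickle.load(open(n+'.pkl','rb'))
def P(s,u,v):
    z=s['z_map'][v,u]; p=np.linalg.inv(s['mtx'])@[u,v,1]*z
    return (s['T']@[*p,1])[:3]
E
python3 - <<'E'
from h import *
a=snap('top');b=snap('scene')
for n,s in(('top',a),('scene',b)):
    cv2.imwrite(f'pics/{n}0.png',cv2.resize(s['color'][:,:,::-1],(800,600)))
o=manip.get_obs();print(o)
print(a['T'],b['T'])
E
```

```text
{'time': 0.1, 'joint_pos': array([ 7.11832557e+01,  2.01210661e+01,  9.46711820e+01,  6.77035280e-04,
        6.52658309e+01, -4.84570922e+00]), 'joint_velocities': array([ 0.09490069, -0.06696594, -0.15578299, -0.10781555,  0.00812862,
        0.06157858]), 'joint_efforts': array([ 1.43791134e-03, -4.98021126e+01, -2.85701877e+01,  7.00857793e-02,
        2.39077129e-02, -3.50183473e-05]), 'eef_pos': array([132.65021897, 533.46086607, 218.17096565]), 'tcp_rot': array([-1.79942180e+02, -5.51853437e-03,  1.66028679e+02]), 'force': array([ 0.49115766, -0.81458813, -0.37133143]), 'moment': array([ 0.00721922, -0.01199425,  0.01924698]), 'grasp_force': 0.0, 'finger_gap': 93.06746007104901}
[[ 7.99011002e-03 -9.96053233e-01  8.83974802e-02  4.39673994e+02]
 [-9.99942281e-01 -7.32364381e-03  7.86119408e-03  1.83980330e+01]
 [-7.18277612e-03 -8.84551898e-02 -9.96054259e-01  1.18862116e+03]
 [ 0.00000000e+00  0.00000000e+00  0.00000000e+00  1.00000000e+00]] [[-7.92053667e-01  3.90373765e-01 -4.69317922e-01  1.25131374e+03]
 [ 6.10429076e-01  4.99902654e-01 -6.14388867e-01  9.49074884e+02]
 [-5.22802064e-03 -7.73114261e-01 -6.34245227e-01  1.00263629e+03]
 [ 0.00000000e+00  0.00000000e+00  0.00000000e+00  1.00000000e+00]]
```

View pics/top0.png

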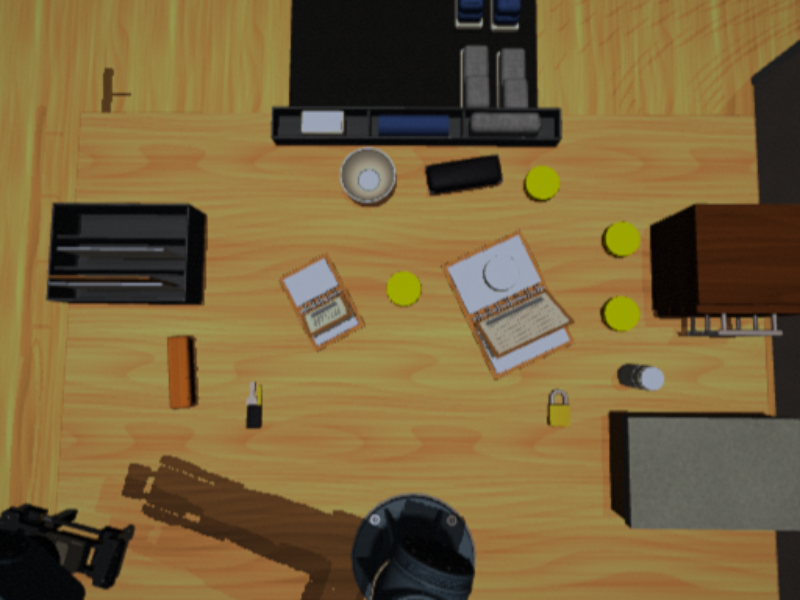

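View pics/scene0.png

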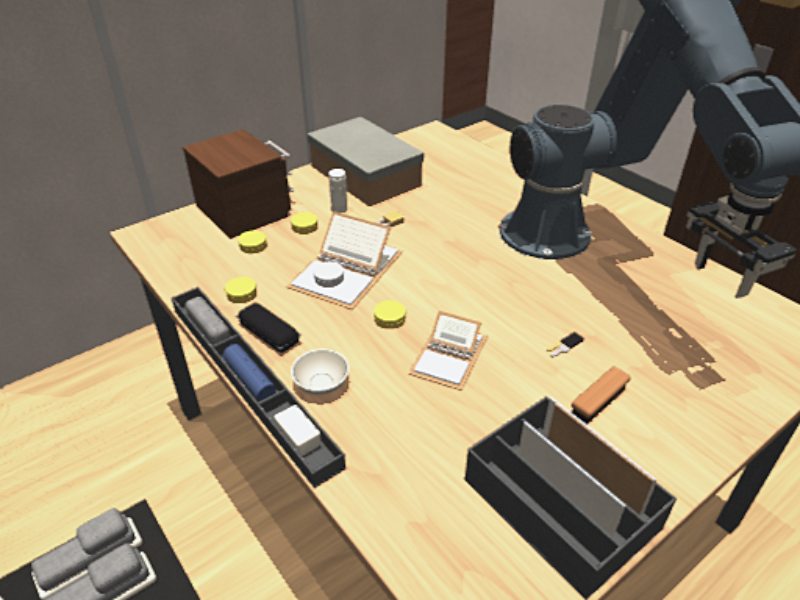

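The aluminium tin is at top-view (500,272), on the calendar's far page. The other tin-shaped things, at (404,288), (543,183), (621,239) and (621,313), are yellow, so they are not meant. I'll confirm this in a crop and measure.

Run:
```python
from h import *
s=load('top');c=s['color'][:,:,::-1]
x0,y0=270,95
cv2.imwrite('pics/crop1.png',cv2.resize(c[y0:y0+165,x0:x0+170],None,fx=4.5/1.3,fy=4.5/1.3,interpolation=cv2.INTER_CUBIC))
M=s['mtx'];print(M)
def at(u,v,h):
    d=s['T'][:3,:3]@np.linalg.inv(M)@[u*.64,v*.64,1];o=s['T'][:3,3];return np.round((o+d*(h-o[2])/d[2])[:2],0)
for n,u,v,h in [('tin',500,272,36),('cFL',443,266,5),('cFR',520,233,5),('cNL',497,377,5),('cNR',573,342,5),('y1',543,183,26),('y2',621,239,26),('y3',621,313,26),('y4',404,288,26),('lock',559,408,20),('spraytop',650,378,120),('cabFL',651,225,0),('cabNL',655,312,0),('case',463,174,42),('nbR',365,328,5)]:
    print(n,at(u,v,h),np.round(P(s,int(u*.64),int(v*.64))))
# points in leaf
pts=[]
for v in range(150,260):
  for u in range(270,400):
    if s['z_map'][v,u]>0:
      p=P(s,u,v)
      pts.append([u,v,*p])
np.save('pts.npy',pts)
```

```text
[[353.37319275   0.         257.40974147]
 [  0.         353.37319275 187.96312279]
 [  0.           0.           1.        ]]
tin [ 589. -178.] [ 589. -177.   39.]
cFL [605. -60.] [606. -58.   9.]
cFR [ 679. -227.] [ 678. -223.   10.]
cNL [ 369. -175.] [ 370. -174.    9.]
cNR [ 444. -337.] [ 447. -335.    4.]
y1 [ 784. -273.] [ 783. -270.   30.]
y2 [ 663. -437.] [ 666. -434.   30.]
y3 [ 506. -433.] [ 506. -430.   28.]
y4 [555.  24.] [556.  26.  27.]
lock [ 307. -301.] [ 307. -299.   16.]
spraytop [ 376. -448.] [ 379. -447.  123.]
cabFL [ 699. -513.] [ 698. -509.    5.]
cabNL [ 510. -516.] [ 512. -514.    1.]
case [ 798. -100.] [798. -98.  44.]
nbR [470. 107.] [473. 109.   4.]
```

View pics/crop1.png

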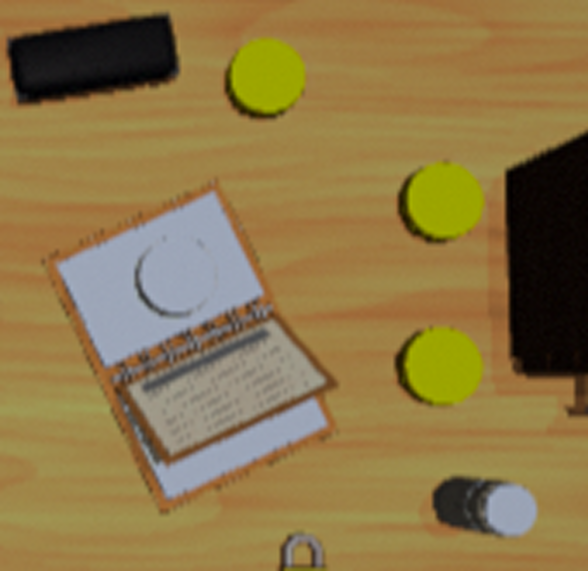

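Run:
```python
from h import *
p=np.load('pts.npy')[:,2:]
c=np.array([524,-200])
t=p[(np.hypot(p[:,0]-589,p[:,1]+178)<45)&(p[:,2]>25)]
(cx,cy),r=cv2.minEnclosingCircle(t[:,:2].astype(np.float32));print('tin',t.mean(0),(cx,cy),r)
for y in(23,24,25,26,27):
  a=np.radians(y);X=np.array([np.cos(a),np.sin(a)]);Y=np.array([-X[1],X[0]])
  q=p[:,:2]-c; q=np.c_[q@X,q@Y,p[:,2]]
  L=q[(q[:,0]<-18)&(q[:,0]>-120)&(abs(q[:,1])<75)&(q[:,2]>25)]
  k=np.linalg.lstsq(np.c_[L[:,:2],np.ones(len(L))],L[:,2],rcond=None)[0]
  print(y,k,np.degrees(np.arctan(-k[0])),L[:,0].min(),L[:,2].max())
# base rectangle: low-height non-wood colour
s=load('top')
```

```text
tin [ 589.67053035 -179.19124344   37.19320422] (590.3175659179688, -180.1154327392578) 36.866695404052734
23 [-1.01816159 -0.03849958 22.78106593] 45.515595084318356 -85.2228100925958 108.46157590949156
24 [-1.01861796e+00 -1.98134386e-02  2.27746103e+01] 45.52843086902981 -84.38772117992478 108.46157590949156
25 [-1.01853230e+00 -1.89573836e-03  2.27997763e+01] 45.52602229565439 -83.52692694990017 108.46157590949156
26 [-1.01786986e+00  1.65606000e-02  2.28313029e+01] 45.50738693603186 -83.96781817711532 108.46157590949156
27 [-1.01680752  0.0344367  22.86368208] 45.47747613617103 -85.21072065602016 108.46157590949156
```

Call:
arm_command([
  [0,0,0,0,0,10.2,45],
  [0,0,0,0,0,10.2,45],
  [0,0,0,0,0,10.2,45],
  [0,0,0,0,0,10.2,45],
  [0,0,0,0,0,10.2,45],
  [-45,7,0,0,0,0,45],
  [-55,8,0,0,0,0,45],
  [-55,8,0,0,0,0,45],
  [-55,8,0,0,0,0,45],
  [-55,8,0,0,0,0,45],
  [-55,8,0,0,0,0,45],
  [-55,8,0,0,0,0,45],
  [-55,8,0,0,0,0,45],
  [-55,8,0,0,0,0,45],
  [-55,8,0,0,0,0,45],
  [-55,8,0,0,0,0,45],
  [-55,8,0,0,0,0,45],
  [-55,8,0,0,0,0,45],
  [-55,8,0,0,0,0,45],
  [-10,1,0,0,0,0,45],
])

```text
time: 2.6
eef_pos: [560.8, -119.0, 217.9]
tcp_rot: [-180.0, -0.0, 114.9]
force: [0.3, 0.7, -1.1]
finger_gap: 45.0
grasp_force: 0.0
```

Call:
arm_command([
  [0,1,50,0,0,0,45],
  [0,0,50,0,0,0,45],
  [0,0,50,0,0,0,45],
  [0,0,35,0,0,0,45],
  [0,0,15,0,0,0,45],
  [-10,0,1,0,0,0,45],
  [-10,0,0,0,0,0,45],
  [-5,0,0,0,0,0,45],
  [-5,0,0,0,0,0,45],
  [-5,0,0,0,0,0,45],
  [-5,0,0,0,0,0,45],
  [-5,0,0,0,0,0,45],
  [-5,0,0,0,0,0,45],
  [-5,0,0,0,0,0,45],
  [-5,0,0,0,0,0,45],
  [-5,0,0,0,0,0,45],
])

```text
time: 4.6
eef_pos: [588.6, -175.3, 17.6]
tcp_rot: [-180.0, -0.0, 115.0]
force: [-0.1, 1.2, 1.3]
finger_gap: 44.7
grasp_force: 0.5
```

Run:
```python
from h import *
b=snap('scene')
cv2.imwrite('pics/s1.png',cv2.resize(b['color'][110:230,130:330,::-1],(800,480)))
```

```text
(no output)
```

View pics/s1.png

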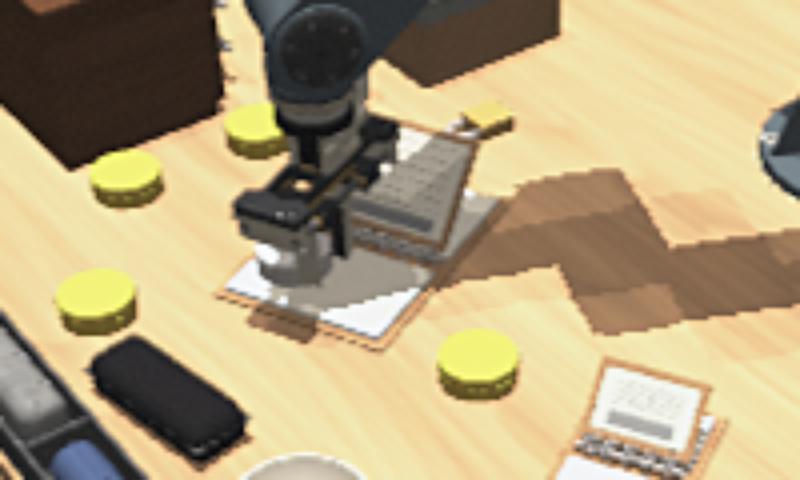

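The tin, at about (290,258) in the crop, is flat in front of the two fingers and sliding well. I'll keep pushing.

Call:
arm_command([
  [-6,0,0,0,0,0,45],
  [-6,0,0,0,0,0,45],
  [-6,0,0,0,0,0,45],
  [-6,0,0,0,0,0,45],
  [-6,0,0,0,0,0,45],
  [-6,0,0,0,0,0,45],
  [-6,0,0,0,0,0,45],
  [-6,0,0,0,0,0,45],
  [-6,0,0,0,0,0,45],
  [-6,0,0,0,0,0,45],
  [-6,0,0,0,0,0,45],
  [-6,0,0,0,0,0,45],
  [-6,0,0,0,0,0,45],
  [-6,0,0,0,0,0,45],
  [-6,0,0,0,0,0,45],
  [-6,0,0,0,0,0,45],
  [-6,0,0,0,0,0,45],
  [-6,0,0,0,0,0,45],
  [-6,0,0,0,0,0,45],
  [-4,0,0,0,0,0,45],
])

```text
time: 7.15
eef_pos: [638.5, -282.3, 17.6]
tcp_rot: [180.0, -0.0, 115.0]
force: [-0.3, 1.1, 0.5]
finger_gap: 44.9
grasp_force: 0.3
```

Call:
arm_command([
  [0,0,0,0,0,0,45],
  [15,0,0,0,0,0,45],
  [10,0,-30,0,0,0,0],
  [0,0,-60,0,0,0,0],
  [0,0,-60,0,0,0,0],
  [0,0,-50,0,0,0,0],
  [40,-40,0,0,0,0,0],
  [30,-60,0,0,0,0,0],
  [30,-60,0,0,0,0,0],
  [0,-60,0,0,0,0,0],
])

```text
time: 8.4
eef_pos: [392.9, -260.0, 217.6]
tcp_rot: [180.0, -0.0, 115.2]
force: [1.0, -0.8, -0.1]
finger_gap: 0.6
grasp_force: 0.0
```

Run:
```python
from h import *
a=snap('top');b=snap('scene')
cv2.imwrite('pics/s2.png',np.hstack([cv2.resize(a['color'][90:255,270:440,::-1],(400,400)),cv2.resize(b['color'][100:230,130:330,::-1],(400,400))]))
```

```text
(no output)
```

View pics/s2.png

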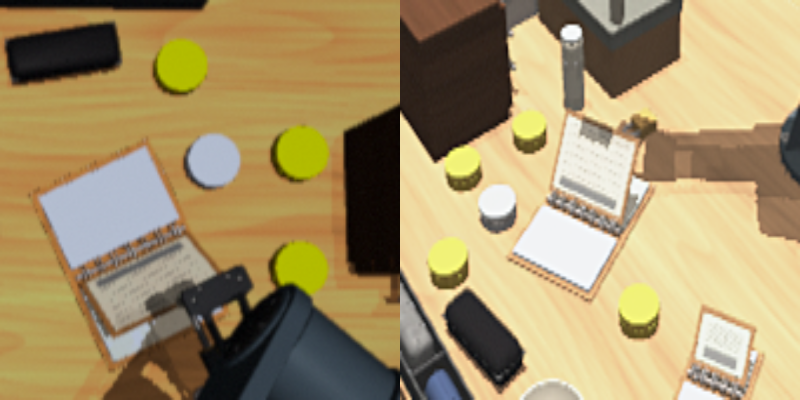

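The tin stands flat on the bare table at about (212,160) in the top crop. The leaf is untouched and still raised on the near side. Next I'll bring the closed fingers down on the near side and push the leaf's edge toward +x.

Call:
arm_command([
  [0,0,46,0,0,0,0],
  [0,0,46,0,0,0,0],
  [0,0,44,0,0,0,0],
  [0,8,0,0,0,0,0],
  [0,8,0,0,0,0,0],
  [0,8,0,0,0,0,0],
  [0,8,0,0,0,0,0],
  [0,8,0,0,0,0,0],
  [0,8,0,0,0,0,0],
  [0,8,0,0,0,0,0],
  [0,8,0,0,0,0,0],
  [0,8,0,0,0,0,0],
  [0,8,0,0,0,0,0],
  [0,8,0,0,0,0,0],
  [0,8,0,0,0,0,0],
])

```text
time: 10.38
eef_pos: [482.8, -221.1, 81.6]
tcp_rot: [180.0, -0.0, 115.0]
force: [-1.4, -0.7, 1.5]
finger_gap: 0.6
grasp_force: 0.7
```

Run:
```python
from h import *
b=snap('scene')
cv2.imwrite('pics/s3.png',cv2.resize(b['color'][90:220,150:330,::-1],(720,520)))
```

```text
(no output)
```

View pics/s3.png

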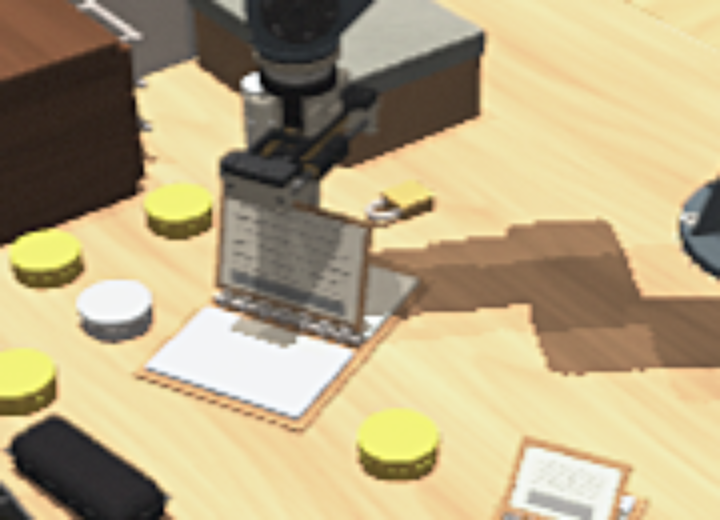

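The leaf is at about 75° and follows the finger. I'll continue over the top along an arc.

Call:
arm_command([
  [0,8,0,0,0,0,0],
  [0,8,0,0,0,0,0],
  [0,8,0,0,0,0,0],
  [0,8,0,0,0,0,0],
  [0,8,0,0,0,0,0],
  [0,8,0,0,0,0,0],
  [0,8,0,0,0,0,0],
  [0,8,1,0,0,0,0],
  [0,8,1,0,0,0,0],
  [0,8,1,0,0,0,0],
  [0,8,1,0,0,0,0],
  [0,6,4,0,0,0,0],
  [0,6,4,0,0,0,0],
  [0,6,5,0,0,0,0],
  [0,6,5,0,0,0,0],
  [0,3,5,0,0,0,0],
  [0,3,5,0,0,0,0],
  [0,3,5,0,0,0,0],
  [0,3,5,0,0,0,0],
])

```text
time: 12.8
eef_pos: [594.7, -168.9, 39.3]
tcp_rot: [-180.0, -0.0, 115.0]
force: [-0.9, 0.4, 0.7]
finger_gap: 0.6
grasp_force: 0.2
```

Run:
```python
from h import *
b=snap('scene')
cv2.imwrite('pics/s4.png',cv2.resize(b['color'][90:220,150:330,::-1],(720,520)))
```

```text
(no output)
```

View pics/s4.png

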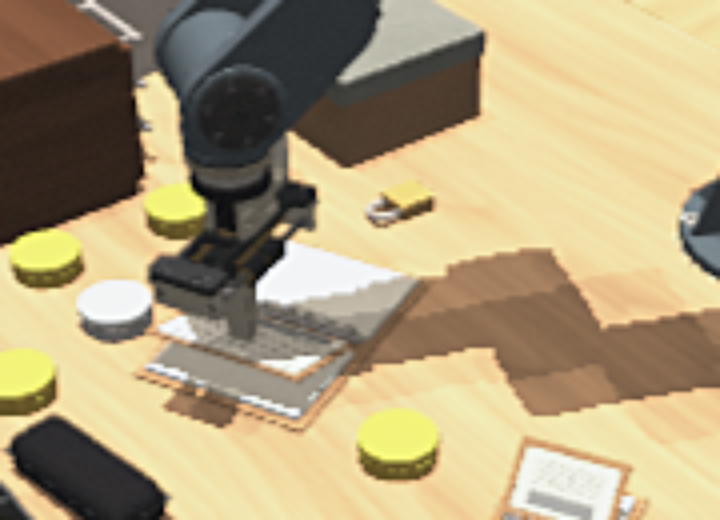

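The leaf, at about (260,340), is nearly down on the far side under the fingertips. Now I'll press it flat.

Call:
arm_command([
  [0,1,5,0,0,0,0],
  [0,1,5,0,0,0,0],
  [0,1,5,0,0,0,0],
  [0,1,4,0,0,0,0],
  [0,1,3,0,0,0,0],
  [0,0,2,0,0,0,0],
  [0,0,1,0,0,0,0],
  [0,0,0,0,0,0,0],
  [0,0,0,0,0,0,0],
])

```text
time: 13.98
eef_pos: [599.2, -166.8, 15.3]
tcp_rot: [180.0, 0.0, 115.0]
force: [-2.6, 1.1, 6.1]
finger_gap: 0.5
grasp_force: 3.1
```

Call:
arm_command([
  [0,0,1,0,0,0,0],
  [0,0,1,0,0,0,0],
  [0,0,0,0,0,0,0],
  [0,0,0,0,0,0,0],
  [0,0,-10,0,0,0,0],
  [0,0,-50,0,0,0,0],
  [0,0,-60,0,0,0,0],
  [0,0,-60,0,0,0,0],
  [0,-60,-20,0,0,0,0],
  [0,-60,0,0,0,0,0],
  [0,-60,0,0,0,0,0],
  [0,-60,0,0,0,0,0],
  [0,-30,0,0,0,0,0],
  [0,0,0,0,0,0,0],
])

```text
time: 15.72
eef_pos: [354.0, -281.4, 212.8]
tcp_rot: [180.0, 0.0, 114.9]
force: [-0.2, -0.9, 0.5]
finger_gap: 0.9
grasp_force: 0.0
```

Run:
```python
from h import *
a=snap('top');b=snap('scene')
cv2.imwrite('pics/s5.png',np.hstack([cv2.resize(a['color'][90:255,270:440,::-1],(400,400)),cv2.resize(b['color'][100:230,130:330,::-1],(400,400))]))
c=np.array([527,-198]);t=np.radians(25);X=np.array([np.cos(t),np.sin(t)]);Y=np.array([-X[1],X[0]])
for s in(a,b):
  v,u=np.nonzero(s['z_map']>0);z=s['z_map'][v,u]
  p=(np.linalg.inv(s['mtx'])@np.array([u,v,np.ones(len(u))]))*z;p=(s['T'][:3,:3]@p).T+s['T'][:3,3]
  q=np.c_[(p[:,:2]-c)@X,(p[:,:2]-c)@Y,p[:,2]]
  for lo,hi in((25,55),(55,90),(90,118)):
    m=q[(q[:,0]>lo)&(q[:,0]<hi)&(abs(q[:,1])<70)];print(lo,np.median(m[:,2]))
  m=q[(np.hypot(q[:,0]-63,q[:,1]+165)<28)];print('tin',np.median(m[:,2]),m[:,2].std())
```

```text
25 16.41837310525318
55 16.612064633523687
90 16.23198951805489
tin 27.775767157367227 2.318367441818739
25 10.239195638186004
55 10.262421393655245
90 10.331540487934092
tin 21.150129602738104 1.903888331183634
```

View pics/s5.png

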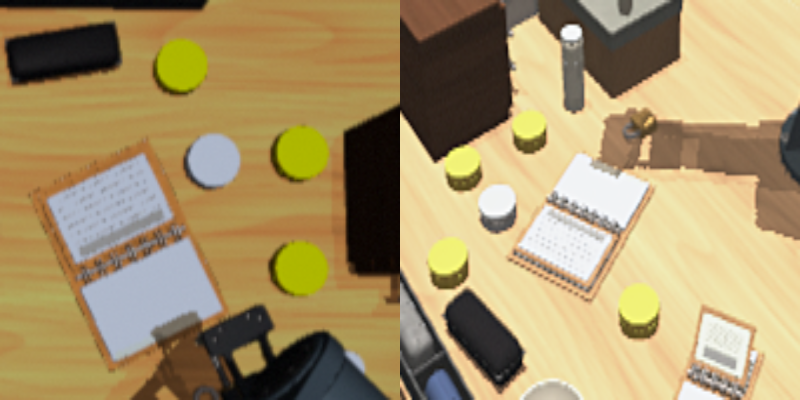

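The leaf lies flat on the far side, with equal heights from hinge to edge. The tin stands on the table at (212,160) and nothing else has moved.

```bash
python3 -c "from plant import sign_off; print(sign_off())"
```

```text
the job is handed in; nothing more can be done
None
```

The tin was slid off onto the bare table and stands upright, the calendar's leaf was turned and pressed flat on the far side, and the job is handed in at about 16 s; no verdict came back.

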